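Fetch the wheel from behind the glue bottle and the screw tub

ROBOT

A 6-joint arm with a two-finger parallel gripper is mounted at the origin on a cart in front of the work surface, level with it; the furniture and walls round the work are solid. World frame = base frame: x ahead of the robot, y to its left, z up, the work surface at z = 0. Lengths are in m, angles in rad, forces in N, time in s.
With the tool pointing down it reaches from about 0.375 to 0.9 m from the base axis. Payload 3.1 kg.
Tool frame: the origin (TCP) lies between the finger pads; the fingertips stand 14 mm ahead of it and the grasp point (between the pads) lies 5 mm behind it (robot.finger_overhang is the distance from the TCP to the fingertips, in m); z points along the fingers, y is the line along which they close (so a half turn about z gives the same grasp; the last joint's range is limited). The gripper opens to 87 mm and grips with 3 to 60 N. Pads are 19 mm wide; open, the fingers measure 117 mm over their backs; the gripper's body (75 mm by 190 mm) begins 51 mm behind the grasp point.
Start: joints at [0.933, 0.527, 1.433, -0, 1.181, -0.178], TCP at [0.277, 0.56, 0.237] pointing down, gripper open.
Joint ranges: [-3.08, 3.08], [-0.75, 2.2], [0.22, 2.44], [-1.43, 4.57], [0, 2.65], [-2.85, 2.85]. Speed limits (rad/s): [2.79, 2.79, 3.14, 3.14, 3.14, 3.14].

INTERFACE

Orientations are given as a unit quaternion [x, y, z, w].
In Python, from rig import monitor, cams, workorder, robot gives the robot as it stands.
- The arm moves only by the tool send_rows, never from a script. Its argument "moves" is one flat list of numbers, 7 for each row, row after row: the opening, from 0 (shut) to 1 (fully open), then the shift along the world's x, y, z in cm, then the turn, a rotation vector about the world's x, y, z in rad. A call has 1 to 5 rows; each row is the pose to reach, as a shift and turn from the pose commanded when the call began; what a row does not reach only later rows make up. A row lasts 1/12 s, in which the tool goes at most 41.7 mm and 7.16 degrees, less where a joint would pass 70% of its speed; a pose out of reach is approached as far as the arm can. A call with a gripper value outside its range is refused whole. The fingers move at their own pace and stop on an object; "grip_force" is the grip in N (left out, the last holds). Time passes only in rows, so rows that repeat a pose let the fingers close. It gives the time, the measured TCP pose, the force, the opening and the grip force at its end, in the units of the state.
- monitor.get_obs(): the state, without advancing time (a new reading comes with each control period).
- cams.camera(name): name is "scene" or "side" or "wrist"; returns a dict with "pixels" (400x640x3 uint8, blue, green, red), "range_z" (400x640 float32, m along the optical axis (not along the pixel's ray), 0 where there is no reading), "fovy" (degrees; the focal length in pixels is half the picture's height over the tangent of half this angle, whatever the lens; pixels are square), "cx", "cy" (the principal point, pixels), "dist_coeffs" ([k1, k2, p1, p2, k3] as OpenCV has them; the pictures are not rectified), "rvec" (rotation vector, rad) and "tvec" (3), from world to camera coordinates, as OpenCV has them; the wrist camera has in their place "hand_eye" (4x4, takes a point from camera to tool coordinates, whose origin is the TCP and whose axes are the flange's). Camera axes: x right, y down, z forward; pixel columns grow to the right and rows downward; lengths in m; the calibration is good to about 2 mm. A picture is of the moment at which its call begins: read the wrist's pose just before it.
- workorder.hand_in(): hands the job in; it is judged then, once.
The state is a dict: "time": time; "q": joint angles; "joint_velocities": joint speeds; "joint_torque": joint torques, N m; "position": TCP position; "tool_rot": TCP orientation; "ft_force": force on the tool from outside, world axes, zero at the start; "moment": the same for the moment, N m; "grip_width": finger opening in m; "grip_force": force on a finger pad.
Only numpy, scipy, OpenCV 4.12 (cv2) and the standard library are available. Lean on these libraries where they do the work, as an engineer would, in place of code of your own. Each camera call takes 0.05 s, during which the arm holds its last target. There are 200 camera calls.

TASK

The wheel at the back of the wooden supply rack is needed for assembly, but the glue bottle and the tub of screws stand in front of it. First stand both upright on the shallow metal tray, then lay the wheel flat between the four dowels of the wheel nest, and only after that put the bottle and the tub back upright, each on the very spot of the rack where it stood at the start. Leave the gearmotor and the tape roll where they are and tip nothing over.

Things in the scene. Friction and masses are not known exactly. Their poses are not given: they have to be found in the camera images.
- glue_bottle_center (a point): Loose cream glue bottle with red pointed cap, upright on one of the rack's two front spots (left or right varies). Round body 36 mm in diameter up to 88 mm above its foot, then the cap, 22 mm in diameter at its base, up to 118 mm. About 80 g. Point: on its axis, half-way up, 59 mm above its foot; z up.
- screw_tub_center (a point): Squat white lidded tub with an orange lid, standing upright and loose on the other front spot. Lid 61 mm in diameter and 8 mm high, at the top; body below it 56 mm in diameter; 42 mm high in all; about 90 g. Point: on its axis, half-way up, 21 mm above its foot; z up.
- wheel_center (a point): Loose wheel, black tyre and yellow hub, flat in the bay at the back of the rack. 65 mm in diameter, 26 mm high, about 35 g. Point: its centre, 13 mm above its underside; z (axle) up. Only 9 mm of room to the cheek on each side, but 41 mm to the back stop: grasp it with one finger before and one behind it, along the rack's x.
- supply_rack: Fixed plywood rack; origin at table level, x to its back (away from the robot), y left. Board top at z 10 mm, x -90..115, y -100..100. Two outlined round spots, 64 mm, at x -45, y +-40; behind them the wheel's bay, wheel at about x 25, y 0: cheeks y 42..54 on either side, x 6..111, top z 38; back stop x 99..111, top z 28.
- side_tray: Fixed shallow grey metal tray, the side area for cleared things: 220 mm (x) by 140 mm (y) outside, floor 4 mm above the table, rim 4 mm thick and 10 mm high over the table. Origin: centre of its underside; x and y along its sides, z up. On the robot's left or right, the nest on the other side.
- wheel_nest: Fixed wooden wheel nest: board 110 x 110 mm, 10 mm thick, with four dowels 10 mm in diameter, tops 24 mm above the table, at x +-33, y +-33 mm. The wheel lies flat on the board between them with about 9 mm of play; fingers fit between the dowels along its x or y. Origin: centre of its underside; x, y along its sides, z up.
- nest_seat (a point): Middle of the nest on the board's top, 10 mm above the table, where the wheel's centre belongs (marked by a small dark dot). Axes as the nest's.
- gearmotor_center (a point): Bystander: loose small yellow gearmotor with wires lying nearer the robot than the rack, about 140 mm long (its x), 38 mm wide and 21 mm high. Point: 10.5 mm above the table. Leave alone.
- tape_center (a point): Bystander: loose roll of black tape lying flat beyond the rack on the left, 62 mm in diameter and 19 mm high. Point: its centre. Leave alone.
Things that resemble listed ones, but are neither listed nor needed, are in the scene too. Leave any purple look-alike of the part that bears glue_bottle_center alone.

How it is judged:
By the outcome, as a careful person would: the job done as asked, in the order asked, and still so for the second after the job is handed in, with the robot touching nothing.
It also fails if it takes over 133 s, if anything falls off the work surface, if the arm or the gripper's body presses on something with over 40 N, if the wrist force passes 120 N, or if a joint passes its speed limit or range.

## Working session

There is one attempt and no reset: what is moved stays moved. The work goes in short steps, Python scripts to look and compute and a tool call to move; the robot and the scene stay as the last step left them, time stands still between calls to the robot, and variables do not carry over. Pictures are saved under pics/ and viewed, at most 14 in all, crops included, and the job is handed in when it is done.

Besides the shell and the picture viewer there is one more tool, called after "Call:" by a JSON object that holds its "op" and its "data". send_rows: Moves the arm, as the interface text tells. Its arguments: {"type":"object","properties":{"moves":{"type":"array","items":{"type":"number"}},"grip_force":{"type":"number"}},"required":["moves"]}

```bash
mkdir -p pics; cat > h.py <<'E'
import numpy as np, cv2
from scipy.spatial.transform import Rotation as R
from rig import monitor, cams, workorder, robot
def shot(name):
    o=monitor.get_obs(); c=cams.camera(name)
    f=200/np.tan(np.radians(c["fovy"])/2)
    c["K"]=np.array([[f,0,c["cx"]],[0,f,c["cy"]],[0,0,1]])
    if name=="wrist":
        T=np.eye(4);T[:3,:3]=R.from_quat(o["tool_rot"]).as_matrix();T[:3,3]=o["position"]
        c["T"]=T@np.array(c["hand_eye"])
    else:
        E=np.eye(4);E[:3,:3]=R.from_rotvec(np.ravel(c["rvec"])).as_matrix();E[:3,3]=np.ravel(c["tvec"])
        c["T"]=np.linalg.inv(E)
    return c
def rays(c,uv):
    p=cv2.undistortPoints(np.array(uv,float).reshape(-1,1,2),c["K"],np.array(c["dist_coeffs"],float)).reshape(-1,2)
    return np.c_[p,np.ones(len(p))]
def cloud(c):
    v,u=np.mgrid[0:400,0:640]
    r=rays(c,np.c_[u.ravel(),v.ravel()])*c["range_z"].reshape(-1,1)
    return (r@c["T"][:3,:3].T+c["T"][:3,3]).reshape(400,640,3)
def atz(c,uv,z):
    d=rays(c,uv)@c["T"][:3,:3].T; o=c["T"][:3,3]
    return o+d*((z-o[2])/d[:,2])[:,None]
E
python3 - <<'E'
from h import *
import pickle
print(monitor.get_obs())
for n in("scene","side","wrist"):
    c=shot(n); cv2.imwrite(f"pics/{n}0.png",c["pixels"]); pickle.dump(c,open(n+"0.pkl","wb")); print(n,c["T"].round(2).tolist(),c["fovy"],c["dist_coeffs"])
E
```

```text
{'time': 0.0, 'q': array([ 9.33485814e-01,  5.28475046e-01,  1.43392722e+00, -1.96827146e-05,
        1.18135570e+00, -1.78497532e-01]), 'joint_velocities': array([ 0.00067189,  0.00024972,  0.00199399, -0.0002559 ,  0.00025106,
       -0.00021777]), 'joint_torque': array([-1.27618241e-03, -4.40044963e+01, -1.76589543e+01,  6.32108166e-02,
        5.82139380e-02, -1.54620329e-04]), 'position': array([0.2763522 , 0.55979578, 0.23555821]), 'tool_rot': array([ 2.27395822e-01,  9.73801812e-01, -9.97435560e-04, -4.21119566e-04]), 'ft_force': array([-0.60446269, -0.15883328,  0.66709578]), 'moment': array([ 0.02785475, -0.0224209 , -0.01715194]), 'grip_force': 0.0, 'grip_width': 0.08647379504829081}
scene [[0.82, -0.29, 0.49, 0.1], [-0.57, -0.44, 0.7, -0.65], [0.01, -0.85, -0.52, 0.56], [0.0, 0.0, 0.0, 1.0]] 52.86878408218005 [-0.03029448  0.          0.          0.          0.        ]
side [[-1.0, 0.0, -0.04, 0.6], [0.04, 0.39, -0.92, 1.22], [0.01, -0.92, -0.39, 0.62], [0.0, 0.0, 0.0, 1.0]] 47.28004735552398 [-0.00942905  0.          0.          0.          0.        ]
wrist [[0.44, 0.86, 0.26, 0.2], [0.9, -0.42, -0.13, 0.6], [-0.0, 0.29, -0.96, 0.38], [0.0, 0.0, 0.0, 1.0]] 59.80183613435536 [0.00548583 0.         0.         0.         0.        ]
```

View pics/scene0.png

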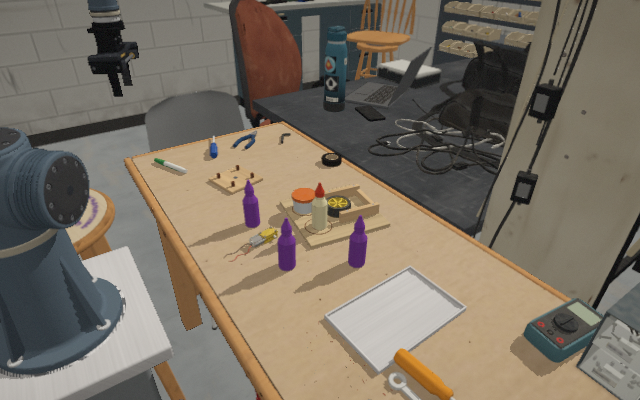

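View pics/side0.png

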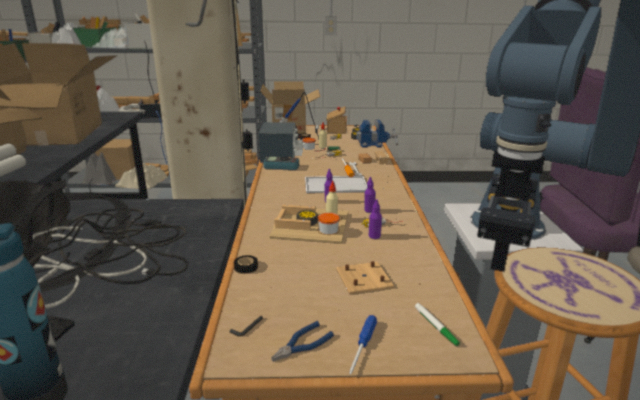

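The scene picture shows bottle candidates at (251,205), (287,247) and (358,243), all purple, and a cream one with a red cap at (320,210). The cream one stands on the rack's front right spot, so it is the target. The tub is at (304,201), the wheel at (337,204), the nest at (235,180) and the tray at (396,315). The side view shows another cream bottle at (323,138), but it is far off in the background.

```bash
python3 - <<'E'
from h import *
import pickle
cs={n:pickle.load(open(n+"0.pkl","rb")) for n in("scene","side")}
c=cs["scene"];P=cloud(c);hsv=cv2.cvtColor(c["pixels"],cv2.COLOR_BGR2HSV)
def q(n,pts):
    X=cloud(cs[n])
    for u,v in pts: print(n,(u,v),X[v,u].round(3))
q("scene",[(396,315),(327,318),(410,269),(466,309),(379,366),(337,205),(304,195),(320,188),(320,215),(251,205),(287,250),(358,245),(331,158),(268,238),(235,182),(237,167),(253,176),(234,183),(217,175),(280,207),(305,243),(386,222),(360,186)])
q("side",[(308,216),(330,217),(333,205),(375,220),(370,198),(245,263),(347,265),(365,263),(387,280),(366,285),(272,237),(345,240),(283,208)])
# colours near rack (side+scene): lid orange, yellow hub, red cap
for n in cs:
    X=cloud(cs[n]);h=cv2.cvtColor(cs[n]["pixels"],cv2.COLOR_BGR2HSV)
    box=(X[...,0]>.3)&(X[...,0]<.85)&(abs(X[...,1])<.5)&(X[...,2]>-.01)&(X[...,2]<.2)
    for nm,lo,hi in(("orange",(8,170,120),(16,255,255)),("yellow",(22,150,80),(34,255,255)),("red",(0,150,60),(6,255,255)),("purple",(125,80,20),(150,255,255))):
        m=(cv2.inRange(h,lo,hi)>0)&box
        k,l,s,ce=cv2.connectedComponentsWithStats(m.astype(np.uint8))
        for i in range(1,k):
            if s[i,4]>15:
                p=X[l==i]; print(n,nm,ce[i].round(),s[i,4],"min",p.min(0).round(3),"max",p.max(0).round(3))
bx=np.array([0,0,0])
E
```

```text
scene (396, 315) [ 0.501 -0.323  0.005]
scene (327, 318) [ 0.393 -0.261  0.009]
scene (410, 269) [ 0.608 -0.25   0.005]
scene (466, 309) [ 0.62  -0.382  0.001]
scene (379, 366) [ 0.407 -0.383  0.005]
scene (337, 205) [ 0.603 -0.007  0.03 ]
scene (304, 195) [0.542 0.045 0.053]
scene (320, 188) [ 0.531 -0.038  0.117]
scene (320, 215) [ 0.524 -0.048  0.055]
scene (251, 205) [0.41  0.061 0.064]
scene (287, 250) [ 0.402 -0.111  0.055]
scene (358, 245) [ 0.522 -0.184  0.062]
scene (331, 158) [0.768 0.246 0.005]
scene (268, 238) [ 0.414 -0.005  0.011]
scene (235, 182) [0.458 0.266 0.01 ]
scene (237, 167) [0.492 0.325 0.02 ]
scene (253, 176) [0.51  0.261 0.015]
scene (234, 183) [0.447 0.248 0.019]
scene (217, 175) [0.426 0.312 0.02 ]
scene (280, 207) [ 0.506  0.104 -0.001]
scene (305, 243) [ 0.48  -0.054 -0.   ]
scene (386, 222) [ 0.673 -0.107  0.011]
scene (360, 186) [ 0.741  0.072 -0.   ]
side (308, 216) [0.603 0.008 0.035]
side (330, 217) [0.541 0.057 0.055]
side (333, 205) [ 0.529 -0.011  0.061]
side (375, 220) [0.417 0.091 0.061]
side (370, 198) [ 0.41  -0.077  0.055]
side (245, 263) [0
[... 765 characters left out ...]
8. 245.] 673 min [ 0.513 -0.189  0.004] max [ 0.549 -0.16   0.119]
scene purple [286. 248.] 679 min [ 0.389 -0.116  0.004] max [ 0.425 -0.089  0.12 ]
side orange [349. 171.] 46 min [ 0.434 -0.477  0.013] max [ 0.461 -0.381  0.029]
side orange [328. 218.] 174 min [0.517 0.026 0.048] max [0.575 0.089 0.057]
side yellow [307. 214.] 94 min [ 0.582 -0.026  0.028] max [0.63  0.025 0.04 ]
side yellow [365. 222.] 29 min [ 0.428 -0.033  0.001] max [0.441 0.022 0.024]
side red [332. 187.] 33 min [ 0.526 -0.032  0.103] max [ 0.538 -0.019  0.127]
side purple [328. 182.] 94 min [ 0.528 -0.167  0.03 ] max [ 0.548 -0.143  0.118]
side purple [372. 211.] 590 min [ 0.392 -0.094  0.005] max [0.432 0.099 0.119]
```

Call:
{"op": "send_rows", "data": {"moves": [1,3.2,-2,0.6,0,0,0.07,1,6,-5,1.2,0,0,0.14,1,8,-8.4,1.8,0,0,0.2,1,10,-12,2.5,0,0,0.27,1,12,-15.4,3,0,0,0.337]}}

```text
time: 0.57
position: [0.3973, 0.4047, 0.2666]
tool_rot: [0.059, 0.998, -0.0, -0.0]
ft_force: [0.8, -1.5, 0.0]
grip_width: 0.0871
grip_force: 0.0
```

Call:
{"op": "send_rows", "data": {"moves": [1,1.5,-3.6,0,0,0,0,1,3,-7.2,0,0,0,0,1,4,-10.5,0,0,0,0,1,4.4,-11.6,0,0,0,0,1,4.4,-11.6,0,0,0,0]}}

```text
time: 0.98
position: [0.4416, 0.288, 0.2664]
tool_rot: [0.063, 0.998, -0.0, -0.0]
ft_force: [0.7, 0.2, 0.4]
grip_width: 0.0871
grip_force: 0.0
```

```bash
python3 - <<'E'
from h import *
import pickle
o=monitor.get_obs();print(o["time"],o["position"],o["tool_rot"],o["ft_force"])
c=shot("wrist"); cv2.imwrite("pics/w1.png",c["pixels"]); pickle.dump(c,open("w1.pkl","wb"))
E
```

```text
0.9833 [0.44158622 0.2879732  0.26639223] [ 6.30891703e-02  9.98007810e-01 -3.43340171e-04 -2.22185880e-04] [0.6511635  0.22910279 0.43685464]
```

View pics/w1.png

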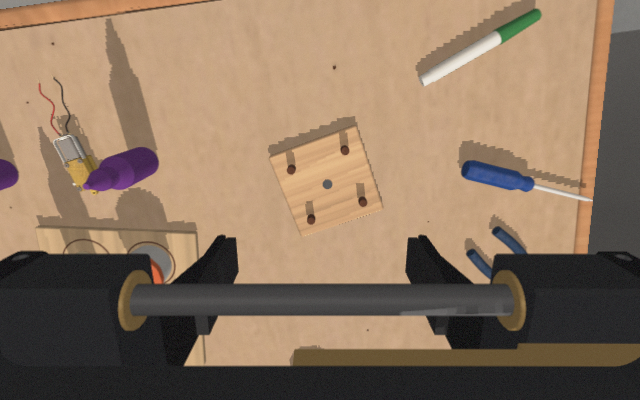

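The wrist picture shows the nest with its dot at (327,184) and dowel tops at (291,169), (345,150), (362,202) and (311,219).

```bash
python3 - <<'E'
from h import *
import pickle
c=pickle.load(open("w1.pkl","rb"))
print(atz(c,[(327.5,184)],.01).round(4)); d=atz(c,[(291,169),(345,150),(362,202),(311,219)],.024);print(d.round(4),d.mean(0)); P=cloud(c)
print(P[184,327],P[150,345])
for a,b in((0,1),(3,2),(3,0),(2,1)): v=d[b]-d[a];print(np.degrees(np.arctan2(v[1],v[0])),np.hypot(*v[:2]))
E
```

```text
[[0.4688 0.2916 0.01  ]]
[[0.4422 0.2526 0.024 ]
 [0.4282 0.3162 0.024 ]
 [0.4919 0.3295 0.024 ]
 [0.5056 0.267  0.024 ]] [0.46698128 0.29130562 0.024     ]
[0.46874945 0.29100132 0.00994563] [0.42826586 0.31617087 0.02385551]
102.36502274982057 0.0651239950852524
102.30492852324511 0.06392594093686388
-167.13497039587207 0.06500610651123713
-168.19039242149915 0.06507373688936234
```

Call:
{"op": "send_rows", "data": {"moves": [1,1,-3.8,0.4,0,0,0,1,2,-7.6,0.8,0,0,0,1,3,-11.4,1.2,0,0,0,1,4,-15,1.5,0,0,0,1,4.6,-18.6,1.5,0,0,0]}}

```text
time: 1.45
position: [0.4881, 0.1049, 0.2823]
tool_rot: [0.059, 0.998, 0.001, 0.001]
ft_force: [0.7, 0.3, -0.7]
grip_width: 0.0874
grip_force: 0.0
```

Call:
{"op": "send_rows", "data": {"moves": [1,0.4,-3.8,0,0,0,0,1,0.6,-7.6,0,0,0,0,1,0.6,-9.2,0,0,0,0,1,0.6,-9.2,0,0,0,0]}}

```text
time: 1.78
position: [0.4937, 0.0109, 0.2815]
tool_rot: [0.062, 0.998, -0.0, 0.0]
ft_force: [0.0, -0.1, 0.2]
grip_width: 0.0874
grip_force: 0.0
```

```bash
python3 - <<'E'
from h import *
import pickle
o=monitor.get_obs();print(o["time"],o["position"])
c=shot("wrist"); cv2.imwrite("pics/w2.png",c["pixels"]); pickle.dump(c,open("w2.pkl","wb"))
E
```

```text
1.7833 [0.4937308  0.01091662 0.28152326]
```

View pics/w2.png

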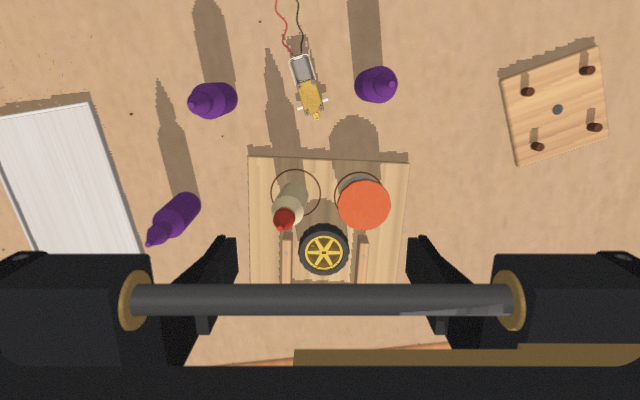

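This view shows the bottle (cap tip at (284,218), foot near (292,195)) on the outlined spot, the tub lid at (364,204), the wheel hub at (324,252) and the rack's front corners at (248,155) and (409,164). The purple bottles are well clear.

```bash
python3 - <<'E'
from h import *
import pickle
c=pickle.load(open("w2.pkl","rb"));X=cloud(c);h=cv2.cvtColor(c["pixels"],cv2.COLOR_BGR2HSV)
print("corners",atz(c,[(248,155),(409,164)],.01).round(4))
d=np.diff(atz(c,[(248,155),(409,164)],.01),axis=0)[0];print(np.degrees(np.arctan2(d[1],d[0])),np.hypot(*d[:2]))
def comp(lo,hi,z0,z1,x0=.45):
    m=(cv2.inRange(h,lo,hi)>0)&(X[...,2]>z0)&(X[...,2]<z1)&(X[...,0]>x0)&(abs(X[...,1])<.12)
    k,l,s,ce=cv2.connectedComponentsWithStats(m.astype(np.uint8)); i=1+s[1:,4].argmax(); return (l==i),X[l==i]
def circ(p):
    A=np.c_[2*p[:,:2],np.ones(len(p))];s=np.linalg.lstsq(A,(p[:,:2]**2).sum(1),rcond=None)[0];return s[:2],np.sqrt(s[2]+s[0]**2+s[1]**2)
m,p=comp((4,150,80),(18,255,255),.046,.06)
cn=max(cv2.findContours(m.astype(np.uint8),0,1)[0],key=len)[:,0]; q=atz(c,cn,.052);print("lid",cv2.minEnclosingCircle(q[:,:2].astype(np.float32)),circ(q),np.median(p[:,2]))
m,p=comp((0,150,40),(6,255,255),.09,.14)
t=p[p[:,2]>.122];print("cap tip",p.max(0),t.mean(0))
# bottle body points fit with known radius
from scipy.optimize import least_squares as LS
b=X[(X[...,2]>.025)&(X[...,2]<.09)&(X[...,0]<.56)&(X[...,0]>.48)&(X[...,1]<.0)&(X[...,1]>-.07)]
print("body",len(b),LS(lambda s:np.hypot(*(b[:,:2]-s).T)-.018,[.53,-.03],loss="soft_l1",f_scale=.001).x)
m,p=comp((20,140,60),(36,255,255),.02,.045,.56);print("hub",p.min(0),p.max(0),(p.min(0)+p.max(0))/2)
for n,a,y in(("bottle",0,-.04),("tub",1,.04)):pass
e=d/np.hypot(*d[:2]);f=np.array([e[1],-e[0]]);C=atz(c,[(248,155),(409,164)],.01).mean(0)[:2]
f=f if f[0]>0 else -f
for y in(-.04,.04):print("spot",C+.045*f+y*e[:2]*np.sign(e[1]))
print("wheelnom",C+.115*f)
c=pickle.load(open("scene0.pkl","rb"))
print("tray corners",atz(c,[(327,318),(410,268),(466,309),(379,367)],.01).round(3))
E
```

```text
corners [[ 0.4772 -0.0771  0.01  ]
 [ 0.5126  0.1164  0.01  ]]
79.64519934089427 0.19668804442578466
lid ((0.543707549571991, 0.052739787846803665), 0.0309358648955822) (array([0.54382977, 0.05278204]), np.float64(0.02967287034482113)) 0.05121731715209449
cap tip [ 0.54003833 -0.02190555  0.12796293] [ 0.52972817 -0.03291244  0.12555148]
body 822 [ 0.53375044 -0.03198636]
hub [ 0.58358336 -0.02465785  0.02001493] [0.63072122 0.02260652 0.03614047] [ 0.60715229 -0.00102566  0.0280777 ]
spot [ 0.53195865 -0.0277861 ]
spot [0.5463381  0.05091098]
wheelnom [ 0.60800832 -0.00101958]
tray corners [[ 0.392 -0.262  0.01 ]
 [ 0.606 -0.252  0.01 ]
 [ 0.611 -0.387  0.01 ]
 [ 0.403 -0.387  0.01 ]]
```

Call:
{"op": "send_rows", "data": {"moves": [1,2,-2.2,-2,0,0,0,1,3.8,-4.2,-4.5,0,0,0,1,3.8,-4.2,-8.5,0,0,0,1,3.8,-4.2,-12.5,0,0,0,1,3.8,-4.2,-16,0,0,0], "grip_force": 15}}

```text
time: 2.25
position: [0.5309, -0.0269, 0.1196]
tool_rot: [0.06, 0.998, 0.001, -0.0]
ft_force: [-0.5, -0.1, 0.3]
grip_width: 0.0869
grip_force: 0.0
```

Call:
{"op": "send_rows", "data": {"moves": [1,0,0,-2,0,0,0,1,0,0,-3.8,0,0,0,1,0,0,-3.8,0,0,0,0.6,0,0,-3.8,0,0,0,0.3,0,0,-3.8,0,0,0]}}

```text
time: 2.67
position: [0.5317, -0.0282, 0.0844]
tool_rot: [0.06, 0.998, 0.0, 0.001]
ft_force: [-0.8, 0.1, 0.6]
grip_width: 0.08
grip_force: 0.0
```

Call:
{"op": "send_rows", "data": {"moves": [0.3,0,0,0,0,0,0,0.3,0,0,0,0,0,0,0.3,0,0,0,0,0,0,0.3,0,0,0,0,0,0,0.3,0,0,0,0,0,0]}}

```text
time: 3.08
position: [0.531, -0.0298, 0.0841]
tool_rot: [0.061, 0.998, -0.0, 0.001]
ft_force: [-0.9, 0.1, 0.0]
grip_width: 0.0482
grip_force: 0.0
```

Call:
{"op": "send_rows", "data": {"moves": [0.2,0,0,0,0,0,0,0.2,0,0,0,0,0,0,0.2,0,0,0,0,0,0,0.2,0,0,0,0,0,0,0.2,0,0,0,0,0,0]}}

```text
time: 3.5
position: [0.5309, -0.0297, 0.0837]
tool_rot: [0.061, 0.998, -0.0, 0.0]
ft_force: [-0.7, -0.2, 2.0]
grip_width: 0.0344
grip_force: 15.0
```

Call:
{"op": "send_rows", "data": {"moves": [0.2,0,0,0,0,0,0,0.2,0,0,0,0,0,0]}}

```text
time: 3.67
position: [0.5309, -0.0297, 0.0836]
tool_rot: [0.061, 0.998, -0.0, 0.0]
ft_force: [-0.1, 0.3, 1.7]
grip_width: 0.0341
grip_force: 15.0
```

Call:
{"op": "send_rows", "data": {"moves": [0.2,0,0,1.5,0,0,0,0.2,0,0,4,0,0,0,0.2,0,0,7,0,0,0,0.2,0,0,10,0,0,0,0.2,0,0,13,0,0,0]}}

```text
time: 4.08
position: [0.5299, -0.0294, 0.2142]
tool_rot: [0.061, 0.998, 0.0, -0.001]
ft_force: [1.0, -0.2, -0.9]
grip_width: 0.0343
grip_force: 15.0
```

Call:
{"op": "send_rows", "data": {"moves": [0.2,0.2,-1.5,1,0,0,0,0.2,0.6,-4,1,0,0,0,0.2,1,-6.5,1,0,0,0,0.2,1.4,-9,1,0,0,0,0.2,1.8,-12,1,0,0,0]}}

```text
time: 4.5
position: [0.5482, -0.1496, 0.2233]
tool_rot: [0.06, 0.998, 0.001, -0.001]
ft_force: [0.8, -0.1, -0.1]
grip_width: 0.034
grip_force: 15.0
```

Call:
{"op": "send_rows", "data": {"moves": [0.2,0.4,-3,0,0,0,0,0.2,0.8,-6,0,0,0,0,0.2,1.3,-9,0,0,0,0,0.2,1.8,-12,0,0,0,0,0.2,2.2,-14.5,0,0,0,0]}}

```text
time: 4.92
position: [0.5705, -0.2966, 0.2228]
tool_rot: [0.061, 0.998, 0.0, -0.0]
ft_force: [-0.0, 0.8, -0.3]
grip_width: 0.0344
grip_force: 15.0
```

Call:
{"op": "send_rows", "data": {"moves": [0.2,0.3,-2,0,0,0,0,0.2,0.4,-3,0,0,0,0,0.2,0.4,-3,-3,0,0,0,0.2,0.4,-3,-6,0,0,0,0.2,0.4,-3,-9,0,0,0]}}

```text
time: 5.33
position: [0.5745, -0.3242, 0.1327]
tool_rot: [0.061, 0.998, 0.0, 0.0]
ft_force: [0.3, 0.0, -2.1]
grip_width: 0.0337
grip_force: 15.0
```

Call:
{"op": "send_rows", "data": {"moves": [0.2,0,0,-2,0,0,0,0.2,0,0,-3.5,0,0,0,0.2,0,0,-4,0,0,0,0.2,0,0,-4,0,0,0,0.2,0,0,-4,0,0,0]}}

```text
time: 5.75
position: [0.575, -0.3244, 0.0939]
tool_rot: [0.061, 0.998, 0.0, 0.0]
ft_force: [-0.3, 0.2, -0.5]
grip_width: 0.0341
grip_force: 15.0
```

Call:
{"op": "send_rows", "data": {"moves": [0.2,0,0,-0.7,0,0,0,0.2,0,0,-1.2,0,0,0,0.2,0,0,-1.4,0,0,0,0.2,0,0,-1.5,0,0,0,0.2,0,0,-1.5,0,0,0]}}

```text
time: 6.17
position: [0.5747, -0.3245, 0.0785]
tool_rot: [0.061, 0.998, 0.0, -0.0]
ft_force: [-0.2, 0.2, 0.1]
grip_width: 0.0343
grip_force: 15.0
```

Call:
{"op": "send_rows", "data": {"moves": [0.2,0,0,-0.1,0,0,0,0.2,0,0,-0.1,0,0,0]}}

```text
time: 6.33
position: [0.575, -0.3248, 0.0778]
tool_rot: [0.061, 0.998, -0.0, 0.0]
ft_force: [-0.1, 0.1, -0.2]
grip_width: 0.0342
grip_force: 15.0
```

Call:
{"op": "send_rows", "data": {"moves": [0.2,0,0,-0.1,0,0,0,0.2,0,0,-0.1,0,0,0,0.2,0,0,-0.1,0,0,0]}}

```text
time: 6.58
position: [0.5753, -0.325, 0.0776]
tool_rot: [0.061, 0.998, -0.0, 0.001]
ft_force: [-0.4, 0.0, 5.0]
grip_width: 0.0342
grip_force: 15.0
```

Call:
{"op": "send_rows", "data": {"moves": [0.6,0,0,0,0,0,0,1,0,0,0,0,0,0,1,0,0,0,0,0,0,1,0,0,0,0,0,0,1,0,0,0,0,0,0]}}

```text
time: 7.0
position: [0.5745, -0.3245, 0.0761]
tool_rot: [0.061, 0.998, 0.0, -0.0]
ft_force: [-0.1, 0.3, 0.2]
grip_width: 0.0597
grip_force: 0.0
```

Call:
{"op": "send_rows", "data": {"moves": [1,0,0,0,0,0,0,1,0,0,0,0,0,0,1,0,0,0,0,0,0,1,0,0,2,0,0,0,1,0,0,6,0,0,0]}}

```text
time: 7.42
position: [0.5715, -0.3222, 0.1317]
tool_rot: [0.061, 0.998, 0.004, -0.005]
ft_force: [-0.3, -0.5, 0.6]
grip_width: 0.0856
grip_force: 0.0
```

Call:
{"op": "send_rows", "data": {"moves": [1,0,0,4,0,0,0,1,0,2,8,0,0,0,1,0,6,10,0,0,0,1,-0.4,10,10.5,0,0,0,1,-0.8,14,10.5,0,0,0]}}

```text
time: 7.83
position: [0.5684, -0.1872, 0.2447]
tool_rot: [0.062, 0.998, -0.001, 0.003]
ft_force: [0.7, 0.6, -0.1]
grip_width: 0.0868
grip_force: 0.0
```

Call:
{"op": "send_rows", "data": {"moves": [1,-0.5,4,0,0,0,0,1,-1,8,0,0,0,0,1,-1.5,12,0,0,0,0,1,-2,16,0,0,0,0,1,-2.4,20,0,0,0,0]}}

```text
time: 8.25
position: [0.5422, 0.0147, 0.2417]
tool_rot: [0.061, 0.998, 0.0, 0.0]
ft_force: [0.5, 0.1, -0.6]
grip_width: 0.087
grip_force: 0.0
```

Call:
{"op": "send_rows", "data": {"moves": [1,0.1,2.5,-2,0,0,0,1,0.2,3.8,-6,0,0,0,1,0.2,3.8,-10,0,0,0,1,0.2,3.8,-13.5,0,0,0,1,0.2,3.8,-15,0,0,0]}}

```text
time: 8.67
position: [0.5422, 0.0518, 0.0876]
tool_rot: [0.06, 0.998, 0.0, -0.003]
ft_force: [0.3, 0.5, -0.1]
grip_width: 0.0871
grip_force: 0.0
```

Call:
{"op": "send_rows", "data": {"moves": [1,0,0,-2,0,0,0,1,0,0,-4,0,0,0,1,0,0,-5,0,0,0,1,0,0,-5,0,0,0,0.5,0,0,-5,0,0,0]}}

```text
time: 9.08
position: [0.545, 0.0509, 0.0414]
tool_rot: [0.061, 0.998, 0.0, -0.0]
ft_force: [0.3, 0.1, 0.1]
grip_width: 0.0846
grip_force: 0.0
```

Call:
{"op": "send_rows", "data": {"moves": [0.5,0,0,0,0,0,0,0.5,0,0,0,0,0,0,0.5,0,0,0,0,0,0,0.5,0,0,0,0,0,0,0.5,0,0,0,0,0,0]}}

```text
time: 9.5
position: [0.5456, 0.0509, 0.0424]
tool_rot: [0.061, 0.998, -0.0, 0.001]
ft_force: [-1.2, 1.0, 4.2]
grip_width: 0.0595
grip_force: 14.9
```

Call:
{"op": "send_rows", "data": {"moves": [0.5,0,0,0,0,0,0,0.5,0,0,0,0,0,0]}}

```text
time: 9.67
position: [0.5455, 0.0509, 0.0423]
tool_rot: [0.061, 0.998, -0.0, 0.001]
ft_force: [-0.7, 0.5, 6.1]
grip_width: 0.0598
grip_force: 14.9
```

Call:
{"op": "send_rows", "data": {"moves": [0.5,0,0,0,0,0,0,0.5,0,0,2,0,0,0,0.5,0,0,5,0,0,0,0.5,0,0,8,0,0,0,0.5,0,0,11,0,0,0], "grip_force": 20}}

```text
time: 10.08
position: [0.5442, 0.0509, 0.1521]
tool_rot: [0.061, 0.998, -0.0, -0.001]
ft_force: [-0.0, 0.2, -1.2]
grip_width: 0.0595
grip_force: 20.0
```

Call:
{"op": "send_rows", "data": {"moves": [0.5,0,0,3,0,0,0,0.5,-0.5,-2,4.5,0,0,0,0.5,-1,-5,4.5,0,0,0,0.5,-1.8,-8,4.5,0,0,0,0.5,-2.5,-11,4.5,0,0,0]}}

```text
time: 10.5
position: [0.5194, -0.0599, 0.1969]
tool_rot: [0.06, 0.998, -0.0, 0.0]
ft_force: [0.7, 0.6, -1.2]
grip_width: 0.0593
grip_force: 20.0
```

Call:
{"op": "send_rows", "data": {"moves": [0.5,-0.8,-3,0,0,0,0,0.5,-1.6,-6,0,0,0,0,0.5,-2.4,-9,0,0,0,0,0.5,-3.2,-12,0,0,0,0,0.5,-4,-15,0,0,0,0]}}

```text
time: 10.92
position: [0.479, -0.2103, 0.1963]
tool_rot: [0.061, 0.998, 0.0, -0.0]
ft_force: [0.0, 0.2, -1.1]
grip_width: 0.0592
grip_force: 20.0
```

Call:
{"op": "send_rows", "data": {"moves": [0.5,-0.8,-3,0,0,0,0,0.5,-1.6,-6,0,0,0,0,0.5,-2.4,-9,0,0,0,0,0.5,-3,-11.5,-1,0,0,0,0.5,-3,-11.5,-4,0,0,0]}}

```text
time: 11.33
position: [0.452, -0.3324, 0.1598]
tool_rot: [0.063, 0.998, -0.006, 0.005]
ft_force: [1.1, -0.3, -0.4]
grip_width: 0.0594
grip_force: 20.0
```

Call:
{"op": "send_rows", "data": {"moves": [0.5,0,0,-3,0,0,0,0.5,0,0,-6,0,0,0,0.5,0,0,-8,0,0,0,0.5,0,0,-9.3,0,0,0,0.5,0,0,-9.3,0,0,0]}}

```text
time: 11.75
position: [0.4481, -0.3224, 0.0603]
tool_rot: [0.061, 0.998, 0.002, -0.003]
ft_force: [-1.0, -0.7, -0.8]
grip_width: 0.0594
grip_force: 20.0
```

Call:
{"op": "send_rows", "data": {"moves": [0.5,0,0,-1,0,0,0,0.5,0,0,-1.7,0,0,0,0.5,0,0,-2,0,0,0,0.5,0,0,-2.1,0,0,0,0.5,0,0,-2.1,0,0,0]}}

```text
time: 12.17
position: [0.4502, -0.3242, 0.0428]
tool_rot: [0.061, 0.998, -0.0, 0.0]
ft_force: [0.2, 0.1, -0.6]
grip_width: 0.0594
grip_force: 20.0
```

Call:
{"op": "send_rows", "data": {"moves": [0.5,0,0,-0.1,0,0,0,0.5,0,0,-0.1,0,0,0]}}

```text
time: 12.33
position: [0.4503, -0.3243, 0.042]
tool_rot: [0.061, 0.998, -0.0, 0.0]
ft_force: [-0.5, -0.3, -0.0]
grip_width: 0.0597
grip_force: 20.0
```

Call:
{"op": "send_rows", "data": {"moves": [0.5,0,0,-0.2,0,0,0,0.5,0,0,-0.4,0,0,0,0.5,0,0,-0.5,0,0,0,0.5,0,0,-0.5,0,0,0]}}

```text
time: 12.67
position: [0.4499, -0.3241, 0.0365]
tool_rot: [0.061, 0.998, 0.0, -0.0]
ft_force: [-0.4, -0.5, 0.7]
grip_width: 0.0598
grip_force: 20.0
```

Call:
{"op": "send_rows", "data": {"moves": [0.5,0,0,-0.1,0,0,0,0.5,0,0,-0.1,0,0,0]}}

```text
time: 12.83
position: [0.4499, -0.3241, 0.0364]
tool_rot: [0.061, 0.998, -0.0, -0.0]
ft_force: [-1.7, 1.2, 6.8]
grip_width: 0.0593
grip_force: 19.9
```

Call:
{"op": "send_rows", "data": {"moves": [1,0,0,0,0,0,0,1,0,0,0,0,0,0,1,0,0,0,0,0,0,1,0,0,0,0,0,0,1,0,0,0,0,0,0]}}

```text
time: 13.25
position: [0.45, -0.3241, 0.0353]
tool_rot: [0.061, 0.998, 0.0, -0.0]
ft_force: [0.4, 0.1, 0.2]
grip_width: 0.0833
grip_force: 0.0
```

Call:
{"op": "send_rows", "data": {"moves": [1,0,0,0,0,0,0,1,0,0,2,0,0,0,1,0,0,6,0,0,0,1,0,0,10,0,0,0,1,0,0,14,0,0,0]}}

```text
time: 13.67
position: [0.4495, -0.3236, 0.1764]
tool_rot: [0.061, 0.998, 0.001, -0.001]
ft_force: [0.2, -1.0, 0.9]
grip_width: 0.0873
grip_force: 0.0
```

Call:
{"op": "send_rows", "data": {"moves": [1,0,0,4,0,0,0,1,0,0,8,0,0,0,1,0,0,8,0,0,0,1,0,0,8,0,0,0]}}

```text
time: 14.0
position: [0.4511, -0.3252, 0.2584]
tool_rot: [0.061, 0.998, -0.002, 0.002]
ft_force: [-0.2, -0.1, -0.6]
grip_width: 0.0872
grip_force: 0.0
```

```bash
python3 - <<'E'
from h import *
import pickle
o=monitor.get_obs();print(o["time"],o["position"])
c=shot("wrist"); s=shot("scene"); cv2.imwrite("pics/tray.png",np.hstack([c["pixels"],cv2.resize(s["pixels"][150:400,240:500],None,fx=1.6,fy=1.6)])[:,:][:, ::1] if 0 else np.hstack([cv2.resize(c["pixels"],None,fx=.6,fy=.6),cv2.resize(s["pixels"][150:400,240:500],(384,369))[:240]]))
pickle.dump(c,open("w3.pkl","wb"))
E
```

```text
14.0 [ 0.45111936 -0.32521559  0.25842284]
```

View pics/tray.png

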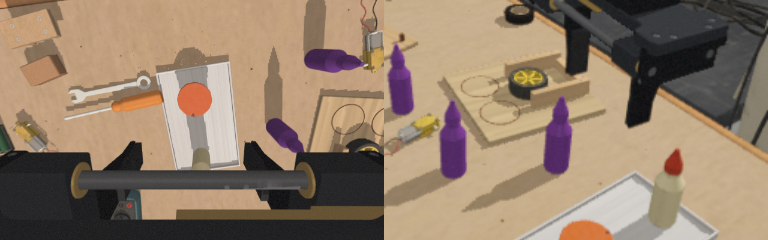

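Both panels show the bottle and the tub standing upright inside the tray, and the two rack spots are free. Next is the wheel.

Call:
{"op": "send_rows", "data": {"moves": [1,1,2.2,0,0,0,-0.12,1,2,4.4,0,0,0,-0.24,1,3,6.6,0,0,0,-0.36,1,4.2,8.8,0,0,0,-0.48,1,5.4,11,0,0,0,-0.6]}}

```text
time: 14.52
position: [0.503, -0.2123, 0.2528]
tool_rot: [0.356, 0.934, 0.001, -0.003]
ft_force: [0.8, 0.3, 0.3]
grip_width: 0.0869
grip_force: 0.0
```

Call:
{"op": "send_rows", "data": {"moves": [1,1,2.2,0,0,0,-0.12,1,2,4.4,0,0,0,-0.24,1,3,6.6,0,0,0,-0.36,1,4.2,8.8,0,0,0,-0.48,1,5.4,11,0,0,0,-0.6]}}

```text
time: 14.93
position: [0.5569, -0.1024, 0.2527]
tool_rot: [0.616, 0.788, -0.001, -0.003]
ft_force: [-0.4, -0.2, 0.1]
grip_width: 0.0869
grip_force: 0.0
```

Call:
{"op": "send_rows", "data": {"moves": [1,1.2,2.6,-1,0,0,-0.12,1,2.4,5.2,-2,0,0,-0.24,1,3.6,8,-3,0,0,-0.36,1,4.8,10.4,-4,0,0,-0.428,1,4.8,10.4,-4,0,0,-0.428]}}

```text
time: 15.35
position: [0.6049, 0.0047, 0.2106]
tool_rot: [0.767, 0.642, -0.002, -0.004]
ft_force: [-0.5, -0.6, 0.3]
grip_width: 0.0872
grip_force: 0.0
```

Call:
{"op": "send_rows", "data": {"moves": [1,0,0,0,0,0,0,1,0,0,0,0,0,0]}}

```text
time: 15.52
position: [0.6049, -0.0003, 0.2137]
tool_rot: [0.767, 0.642, -0.001, -0.001]
ft_force: [0.2, -0.5, 0.7]
grip_width: 0.0871
grip_force: 0.0
```

```bash
python3 - <<'E'
from h import *
import pickle
o=monitor.get_obs();r=R.from_quat(o["tool_rot"]).as_matrix();print(o["time"],o["position"],np.degrees(np.arctan2(r[1,1],r[0,1])))
c=shot("wrist"); cv2.imwrite("pics/w4.png",c["pixels"]);X=cloud(c);h=cv2.cvtColor(c["pixels"],cv2.COLOR_BGR2HSV)
pickle.dump(c,open("w4.pkl","wb"))
m=(cv2.inRange(h,(20,140,60),(36,255,255))>0)&(X[...,2]>.02)&(X[...,2]<.05)&(X[...,0]>.56)&(abs(X[...,1])<.1)
p=X[m];print(len(p),p.min(0),p.max(0),(p.min(0)+p.max(0))/2)
E
```

```text
15.5167 [ 6.04867830e-01 -3.02912927e-04  2.13713690e-01] -10.18479139528509
1251 [ 0.58324476 -0.02560804  0.02005688] [0.63083478 0.02194719 0.03484356] [ 0.60703977 -0.00183043  0.02745022]
```

View pics/w4.png

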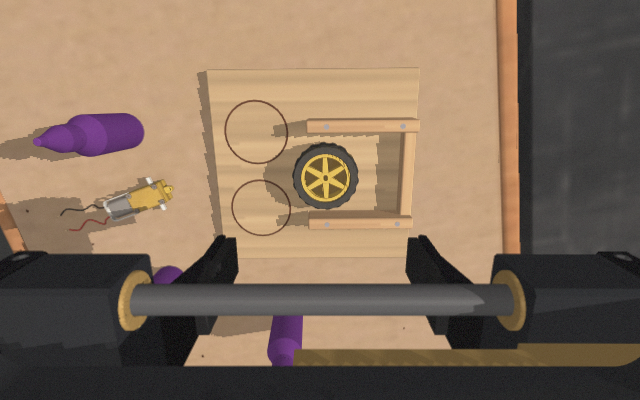

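The wheel lies in its bay with the hub at (325,178), the fingers will straddle it along the rack's x, and the spot outlines at (256,132) and (261,207) are empty.

Call:
{"op": "send_rows", "data": {"moves": [1,0.2,-0.1,-4,0,0,0,1,0.2,-0.1,-8,0,0,0,1,0.2,-0.1,-12,0,0,0,1,0.2,-0.1,-15,0,0,0,1,0.2,-0.1,-16.5,0,0,0]}}

```text
time: 15.98
position: [0.605, -0.0024, 0.0467]
tool_rot: [0.768, 0.64, -0.002, -0.003]
ft_force: [-0.6, 0.8, 1.0]
grip_width: 0.0867
grip_force: 0.0
```

Call:
{"op": "send_rows", "data": {"moves": [1,0,0,-1,0,0,0,1,0,0,-1.8,0,0,0,1,0,0,-1.9,0,0,0,0.5,0,0,-1.9,0,0,0,0.5,0,0,-1.9,0,0,0]}}

```text
time: 16.4
position: [0.609, -0.0015, 0.0329]
tool_rot: [0.768, 0.641, 0.001, 0.001]
ft_force: [-0.3, -0.8, 0.4]
grip_width: 0.0802
grip_force: 0.0
```

Call:
{"op": "send_rows", "data": {"moves": [0.5,0,0,0,0,0,0,0.5,0,0,0,0,0,0,0.5,0,0,0,0,0,0,0.5,0,0,0,0,0,0,0.5,0,0,0,0,0,0]}}

```text
time: 16.82
position: [0.6084, -0.0011, 0.0325]
tool_rot: [0.767, 0.641, 0.0, 0.0]
ft_force: [-0.8, -1.0, 4.9]
grip_width: 0.0629
grip_force: 20.0
```

```bash
python3 - <<'E'
from h import *
import pickle
c=pickle.load(open("w4.pkl","rb"))
print(atz(c,[(256.5,132),(261.5,207.5)],.01))
E
```

```text
[[ 0.54684397  0.05127221  0.01      ]
 [ 0.53367287 -0.02731409  0.01      ]]
```

Call:
{"op": "send_rows", "data": {"moves": [0.5,0,0,1,0,0,0,0.5,0,0,3,0,0,0,0.5,0,0,6,0,0,0,0.5,0,0,9,0,0,0,0.5,0,0,12,0,0,0]}}

```text
time: 17.23
position: [0.6075, -0.001, 0.1528]
tool_rot: [0.767, 0.641, -0.0, -0.0]
ft_force: [0.4, -0.3, -0.2]
grip_width: 0.0632
grip_force: 20.0
```

Call:
{"op": "send_rows", "data": {"moves": [0.5,-0.5,1,1,0,0,0.06,0.5,-1.5,3.2,1,0,0,0.12,0.5,-3,6.2,1,0,0,0.18,0.5,-4.5,9.2,1,0,0,0.24,0.5,-6,12.2,1,0,0,0.3]}}

```text
time: 17.65
position: [0.5472, 0.1218, 0.1621]
tool_rot: [0.662, 0.749, 0.0, 0.0]
ft_force: [0.7, -0.3, -0.6]
grip_width: 0.0631
grip_force: 20.0
```

Call:
{"op": "send_rows", "data": {"moves": [0.5,-1.5,3,0,0,0,0.06,0.5,-3,6,0,0,0,0.094,0.5,-4.5,9.2,0,0,0,0.094,0.5,-6,12.5,0,0,0,0.094,0.5,-7.4,15.5,0,0,0,0.094]}}

```text
time: 18.07
position: [0.4728, 0.2775, 0.162]
tool_rot: [0.627, 0.779, 0.0, -0.0]
ft_force: [0.3, -0.5, -0.5]
grip_width: 0.0628
grip_force: 20.0
```

Call:
{"op": "send_rows", "data": {"moves": [0.5,-0.6,1.5,0,0,0,0,0.5,-0.6,1.5,0,0,0,0,0.5,-0.6,1.5,0,0,0,0,0.5,-0.6,1.5,-2,0,0,0,0.5,-0.6,1.5,-4,0,0,0]}}

```text
time: 18.48
position: [0.4699, 0.2904, 0.1225]
tool_rot: [0.627, 0.779, 0.002, 0.001]
ft_force: [-0.7, -1.1, -0.8]
grip_width: 0.0633
grip_force: 20.0
```

Call:
{"op": "send_rows", "data": {"moves": [0.5,0,0,0,0,0,0,0.5,0,0,0,0,0,0,0.5,0,0,0,0,0,0]}}

```text
time: 18.73
position: [0.4689, 0.2902, 0.1221]
tool_rot: [0.628, 0.778, 0.0, 0.0]
ft_force: [0.6, 0.3, 0.5]
grip_width: 0.0627
grip_force: 20.0
```

```bash
python3 - <<'E'
from h import *
o=monitor.get_obs();r=R.from_quat(o["tool_rot"]).as_matrix();print(o["time"],o["position"],np.degrees(np.arctan2(r[1,1],r[0,1])),o["grip_width"])
c=shot("wrist"); cv2.imwrite("pics/w5.png",c["pixels"])
E
```

```text
18.7333 [0.46893997 0.2902008  0.12212461] 12.240700924880489 0.0627028556294341
```

View pics/w5.png

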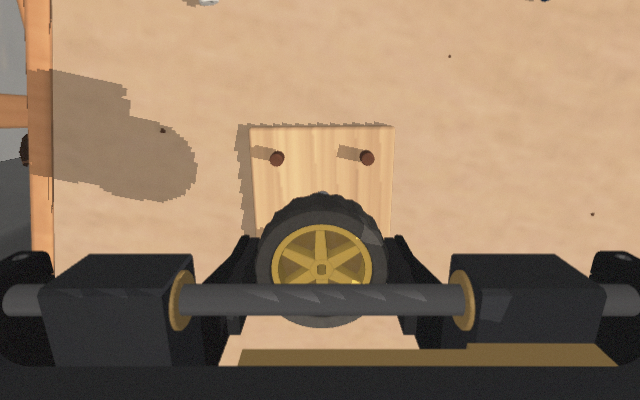

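The wheel hangs level and lines up with the nest, with dowels at (277,158) and (367,158) placed evenly about it. Lowering now.

Call:
{"op": "send_rows", "data": {"moves": [0.5,0,0.1,-2,0,0,0,0.5,0,0.1,-5,0,0,0,0.5,0,0.1,-7,0,0,0,0.5,0,0.1,-8,0,0,0,0.5,0,0.1,-8.5,0,0,0]}}

```text
time: 19.2
position: [0.468, 0.2916, 0.0359]
tool_rot: [0.627, 0.779, -0.0, -0.0]
ft_force: [-0.3, -0.1, -0.5]
grip_width: 0.0628
grip_force: 20.0
```

Call:
{"op": "send_rows", "data": {"moves": [0.5,0,0,-0.2,0,0,0,0.5,0,0,-0.3,0,0,0,0.5,0,0,-0.3,0,0,0]}}

```text
time: 19.45
position: [0.4688, 0.2922, 0.0345]
tool_rot: [0.627, 0.779, 0.001, 0.001]
ft_force: [0.3, 0.2, -0.4]
grip_width: 0.063
grip_force: 20.0
```

Call:
{"op": "send_rows", "data": {"moves": [0.5,0,0,-0.1,0,0,0,0.5,0,0,-0.1,0,0,0,0.5,0,0,-0.1,0,0,0]}}

```text
time: 19.7
position: [0.4683, 0.2921, 0.0331]
tool_rot: [0.627, 0.779, 0.0, 0.0]
ft_force: [-0.1, -1.0, 0.1]
grip_width: 0.063
grip_force: 20.0
```

Call:
{"op": "send_rows", "data": {"moves": [0.5,0,0,-0.1,0,0,0,0.5,0,0,-0.1,0,0,0]}}

```text
time: 19.87
position: [0.4684, 0.292, 0.0325]
tool_rot: [0.627, 0.779, 0.0, 0.0]
ft_force: [-0.7, -0.5, 5.5]
grip_width: 0.0629
grip_force: 20.0
```

Call:
{"op": "send_rows", "data": {"moves": [0.85,0,0,0,0,0,0,1,0,0,0,0,0,0,1,0,0,0,0,0,0,1,0,0,0,0,0,0,1,0,0,0,0,0,0]}}

```text
time: 20.28
position: [0.4679, 0.2918, 0.0314]
tool_rot: [0.627, 0.779, -0.0, -0.0]
ft_force: [0.7, -0.4, -1.0]
grip_width: 0.0848
grip_force: 0.0
```

Call:
{"op": "send_rows", "data": {"moves": [1,0,0,0,0,0,0,1,0,0,0,0,0,0,1,0,0,2,0,0,0,1,0,0,6,0,0,0,1,0,0,10,0,0,0]}}

```text
time: 20.7
position: [0.4666, 0.2913, 0.131]
tool_rot: [0.627, 0.779, -0.002, -0.001]
ft_force: [0.9, -0.1, 0.4]
grip_width: 0.0869
grip_force: 0.0
```

Call:
{"op": "send_rows", "data": {"moves": [1,0,0,4,0,0,0,1,0,0,8,0,0,0,1,0,0,11,0,0,0,1,0,0,11,0,0,0]}}

```text
time: 21.03
position: [0.4717, 0.2935, 0.2485]
tool_rot: [0.627, 0.779, 0.006, 0.004]
ft_force: [0.9, 0.3, 0.4]
grip_width: 0.0871
grip_force: 0.0
```

```bash
python3 - <<'E'
from h import *
o=monitor.get_obs();print(o["time"],o["position"])
c=shot("wrist"); cv2.imwrite("pics/w6.png",c["pixels"])
X=cloud(c);h=cv2.cvtColor(c["pixels"],cv2.COLOR_BGR2HSV)
m=(cv2.inRange(h,(20,140,60),(36,255,255))>0)&(X[...,2]>.02)&(X[...,2]<.06)&(abs(X[...,1]-.29)<.06)
p=X[m];print(p.min(0),p.max(0),(p.min(0)+p.max(0))/2)
m=(X[...,2]>.028)&(np.hypot(X[...,0]-.468,X[...,1]-.291)<.05);p=X[m];print(p.min(0),p.max(0),np.percentile(p[:,2],[50,98]))
E
```

```text
21.0333 [0.47173303 0.29350065 0.24851262]
[0.44391497 0.26794538 0.02006342] [0.49124815 0.31498049 0.03556303] [0.46758156 0.29146294 0.02781322]
[0.41805392 0.25975488 0.02803558] [0.51780778 0.3330116  0.34625838] [0.32297842 0.34442109]
```

View pics/w6.png

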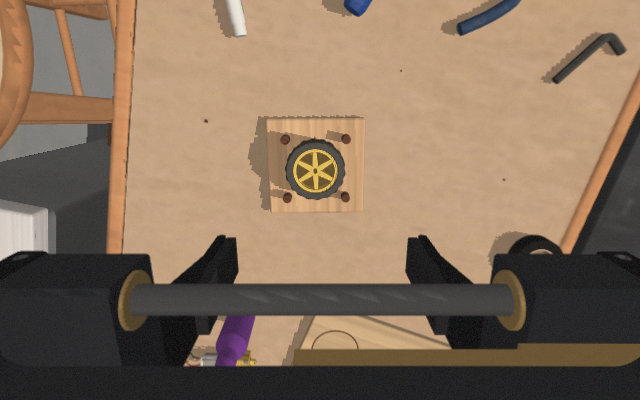

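The wheel lies flat in the nest, hub at (315,171) between all four dowels, at (0.4676, 0.2915). The tub goes back next.

Call:
{"op": "send_rows", "data": {"moves": [1,0,-3,0,0,0,0.11,1,0,-7,0,0,0,0.22,1,0,-11,0,0,0,0.33,1,0,-15,0,0,0,0.44,1,0,-19,0,0,0,0.55]}}

```text
time: 21.5
position: [0.4665, 0.1069, 0.2398]
tool_rot: [0.396, 0.918, -0.001, -0.002]
ft_force: [0.9, -0.1, 0.3]
grip_width: 0.0873
grip_force: 0.0
```

Call:
{"op": "send_rows", "data": {"moves": [1,-0.4,-4,0,0,0,0.12,1,-0.8,-8,0,0,0,0.24,1,-1.2,-12,0,0,0,0.36,1,-1.6,-16,0,0,0,0.48,1,-1.8,-20,0,0,0,0.6]}}

```text
time: 21.92
position: [0.4503, -0.0684, 0.2399]
tool_rot: [0.143, 0.99, 0.001, -0.002]
ft_force: [0.2, -0.2, -0.9]
grip_width: 0.0869
grip_force: 0.0
```

Call:
{"op": "send_rows", "data": {"moves": [1,0,-4,0,0,0,0.083,1,0,-8,0,0,0,0.083,1,0,-12,0,0,0,0.083,1,0,-16,0,0,0,0.083,1,0,-20,0,0,0,0.083]}}

```text
time: 22.33
position: [0.4508, -0.2685, 0.2396]
tool_rot: [0.104, 0.995, 0.001, -0.002]
ft_force: [0.4, 0.0, -0.2]
grip_width: 0.0871
grip_force: 0.0
```

Call:
{"op": "send_rows", "data": {"moves": [1,0,-2.6,0,0,0,0,1,0,-2.6,0,0,0,0,1,0,-2.6,0,0,0,0]}}

```text
time: 22.58
position: [0.4511, -0.2941, 0.2395]
tool_rot: [0.105, 0.994, 0.001, -0.001]
ft_force: [-0.2, 1.0, -0.6]
grip_width: 0.0866
grip_force: 0.0
```

```bash
python3 - <<'E'
from h import *
o=monitor.get_obs();r=R.from_quat(o["tool_rot"]).as_matrix();print(o["time"],o["position"],np.degrees(np.arctan2(r[1,1],r[0,1])))
c=shot("wrist");X=cloud(c);h=cv2.cvtColor(c["pixels"],cv2.COLOR_BGR2HSV)
m=(cv2.inRange(h,(4,150,80),(18,255,255))>0)&(X[...,2]>.035)&(X[...,2]<.06)&(np.hypot(X[...,0]-.45,X[...,1]+.324)<.07)
cn=max(cv2.findContours(m.astype(np.uint8),0,1)[0],key=len)[:,0]; q=atz(c,cn,.046);print("lid",cv2.minEnclosingCircle(q[:,:2].astype(np.float32)))
b=X[(X[...,2]>.02)&(X[...,2]<.085)&(abs(X[...,0]-.575)<.03)&(abs(X[...,1]+.325)<.03)]
from scipy.optimize import least_squares as LS
print("bottle",len(b),LS(lambda s:np.hypot(*(b[:,:2]-s).T)-.018,[.575,-.325],loss="soft_l1",f_scale=.001).x)
E
```

```text
22.5833 [ 0.45109652 -0.29406761  0.23948647] 77.89395713719341
lid ((0.4485492706298828, -0.3226630985736847), 0.030406489968299866)
bottle 485 [ 0.57735456 -0.32593952]
```

Call:
{"op": "send_rows", "data": {"moves": [1,-0.1,-3,-1,0,0,0.087,1,-0.1,-3,-5,0,0,0.087,1,-0.1,-3,-9,0,0,0.087,1,-0.1,-3,-13,0,0,0.087,1,-0.1,-3,-16,0,0,0.087]}}

```text
time: 23.05
position: [0.4498, -0.3199, 0.0785]
tool_rot: [0.06, 0.998, 0.002, -0.002]
ft_force: [-0.4, 0.5, 0.3]
grip_width: 0.087
grip_force: 0.0
```

Call:
{"op": "send_rows", "data": {"moves": [1,0,0,-2.5,0,0,0,1,0,0,-4,0,0,0,1,0,0,-4.2,0,0,0,1,0,0,-4.2,0,0,0,0.5,0,0,-4.2,0,0,0]}}

```text
time: 23.47
position: [0.4516, -0.3225, 0.0401]
tool_rot: [0.06, 0.998, -0.0, 0.0]
ft_force: [1.1, 0.5, 0.6]
grip_width: 0.0848
grip_force: 0.0
```

Call:
{"op": "send_rows", "data": {"moves": [0.5,0,0,0,0,0,0,0.5,0,0,0,0,0,0,0.5,0,0,0,0,0,0,0.5,0,0,0,0,0,0,0.5,0,0,0,0,0,0]}}

```text
time: 23.88
position: [0.4516, -0.3238, 0.0404]
tool_rot: [0.061, 0.998, -0.001, 0.001]
ft_force: [0.5, -0.1, 4.0]
grip_width: 0.0594
grip_force: 20.0
```

Call:
{"op": "send_rows", "data": {"moves": [0.5,0,0,0,0,0,0,0.5,0,0,0,0,0,0]}}

```text
time: 24.05
position: [0.4516, -0.3238, 0.0403]
tool_rot: [0.061, 0.998, -0.001, 0.001]
ft_force: [-0.3, 0.6, 6.4]
grip_width: 0.0598
grip_force: 20.0
```

Call:
{"op": "send_rows", "data": {"moves": [0.5,0,0,1,0,0,0,0.5,0,0,4,0,0,0,0.5,0,0,8,0,0,0,0.5,0,0,12,0,0,0,0.5,0,0,15,0,0,0]}}

```text
time: 24.47
position: [0.4514, -0.3236, 0.1926]
tool_rot: [0.061, 0.998, -0.001, 0.001]
ft_force: [0.1, -0.8, -0.5]
grip_width: 0.0595
grip_force: 20.0
```

Call:
{"op": "send_rows", "data": {"moves": [0.5,0.5,2,1,0,0,0,0.5,1.3,5,1,0,0,0,0.5,2.1,8,1,0,0,0,0.5,2.9,11,1,0,0,0,0.5,3.7,14,1,0,0,0]}}

```text
time: 24.88
position: [0.4879, -0.182, 0.2]
tool_rot: [0.061, 0.998, 0.0, -0.0]
ft_force: [0.4, -0.2, -0.5]
grip_width: 0.0596
grip_force: 20.0
```

Call:
{"op": "send_rows", "data": {"moves": [0.5,0.8,3,0,0,0,0,0.5,1.6,6,0,0,0,0,0.5,2.4,9,0,0,0,0,0.5,3.2,12,0,0,0,0,0.5,4,15,0,0,0,0]}}

```text
time: 25.3
position: [0.5279, -0.0318, 0.1998]
tool_rot: [0.061, 0.998, 0.0, -0.0]
ft_force: [0.7, 0.2, -0.7]
grip_width: 0.0594
grip_force: 20.0
```

Call:
{"op": "send_rows", "data": {"moves": [0.5,0.8,3,0,0,0,0,0.5,1.6,6,0,0,0,0,0.5,1.8,8.5,0,0,0,0,0.5,1.8,8.5,-3,0,0,0,0.5,1.8,8.5,-6,0,0,0]}}

```text
time: 25.72
position: [0.5478, 0.0534, 0.1409]
tool_rot: [0.059, 0.998, -0.0, 0.003]
ft_force: [-0.2, 0.6, -1.1]
grip_width: 0.0595
grip_force: 20.0
```

Call:
{"op": "send_rows", "data": {"moves": [0.5,0,0,-3,0,0,0,0.5,0,0,-5,0,0,0,0.5,0,0,-6,0,0,0,0.5,0,0,-6,0,0,0,0.5,0,0,-6,0,0,0]}}

```text
time: 26.13
position: [0.5463, 0.0515, 0.0797]
tool_rot: [0.061, 0.998, -0.0, -0.0]
ft_force: [1.1, -0.7, -0.0]
grip_width: 0.0595
grip_force: 20.0
```

Position is good; down about 3.3 cm to contact.

Call:
{"op": "send_rows", "data": {"moves": [0.5,0.05,0,-1.3,0,0,0,0.5,0.05,0,-2.3,0,0,0,0.5,0.05,0,-2.9,0,0,0,0.5,0.05,0,-3.1,0,0,0,0.5,0.05,0,-3.1,0,0,0]}}

```text
time: 26.55
position: [0.5466, 0.0516, 0.0485]
tool_rot: [0.061, 0.998, 0.0, -0.0]
ft_force: [-0.5, 0.1, -0.9]
grip_width: 0.0594
grip_force: 20.0
```

Call:
{"op": "send_rows", "data": {"moves": [0.5,0,0,-0.1,0,0,0,0.5,0,0,-0.2,0,0,0,0.5,0,0,-0.2,0,0,0]}}

```text
time: 26.8
position: [0.5469, 0.0516, 0.0468]
tool_rot: [0.061, 0.998, -0.0, 0.0]
ft_force: [0.2, 0.5, -1.5]
grip_width: 0.0598
grip_force: 20.0
```

Call:
{"op": "send_rows", "data": {"moves": [0.5,0,0,-0.1,0,0,0,0.5,0,0,-0.1,0,0,0]}}

```text
time: 26.97
position: [0.5471, 0.0516, 0.0464]
tool_rot: [0.061, 0.998, -0.0, 0.001]
ft_force: [-0.8, -0.0, 4.4]
grip_width: 0.0597
grip_force: 20.0
```

Call:
{"op": "send_rows", "data": {"moves": [0.5,0,0,-0.05,0,0,0,0.5,0,0,-0.05,0,0,0]}}

```text
time: 27.13
position: [0.5472, 0.0516, 0.0463]
tool_rot: [0.061, 0.998, -0.0, 0.001]
ft_force: [-1.0, -0.0, 7.6]
grip_width: 0.0596
grip_force: 20.0
```

Call:
{"op": "send_rows", "data": {"moves": [0.85,0,0,0,0,0,0,1,0,0,0,0,0,0,1,0,0,0,0,0,0,1,0,0,0,0,0,0,1,0,0,0,0,0,0]}}

```text
time: 27.55
position: [0.5466, 0.0516, 0.0448]
tool_rot: [0.061, 0.998, -0.0, -0.0]
ft_force: [0.9, 0.2, -0.0]
grip_width: 0.0835
grip_force: 0.0
```

Call:
{"op": "send_rows", "data": {"moves": [1,0,0,0,0,0,0,1,0,0,0,0,0,0,1,0,0,3,0,0,0,1,0,0,7,0,0,0,1,0,0,11,0,0,0]}}

```text
time: 27.97
position: [0.5455, 0.0517, 0.1549]
tool_rot: [0.061, 0.998, 0.0, -0.002]
ft_force: [1.1, -1.0, -0.3]
grip_width: 0.0871
grip_force: 0.0
```

Call:
{"op": "send_rows", "data": {"moves": [1,-1.5,-1,4,0,0,0,1,-3,-2,7.5,0,0,0,1,-4.5,-3.5,11,0,0,0,1,-5.3,-4.1,12.6,0,0,0,1,-5.3,-4.1,12.6,0,0,0]}}

```text
time: 28.38
position: [0.4943, 0.0094, 0.2853]
tool_rot: [0.061, 0.998, -0.001, 0.004]
ft_force: [0.4, -0.4, -0.5]
grip_width: 0.087
grip_force: 0.0
```

Call:
{"op": "send_rows", "data": {"moves": [1,0,0,0,0,0,0,1,0,0,0,0,0,0]}}

```text
time: 28.55
position: [0.4933, 0.0109, 0.2801]
tool_rot: [0.061, 0.998, 0.0, -0.001]
ft_force: [0.4, 0.2, 0.0]
grip_width: 0.0869
grip_force: 0.0
```

```bash
cat > tub.py <<'E'
from h import *
import pickle
def meas(c):
    X=cloud(c);h=cv2.cvtColor(c["pixels"],cv2.COLOR_BGR2HSV)
    m=(cv2.inRange(h,(4,150,80),(18,255,255))>0)&(X[...,2]>.046)&(X[...,2]<.06)&(X[...,0]>.45)&(abs(X[...,1])<.12)
    cn=max(cv2.findContours(m.astype(np.uint8),0,1)[0],key=len)[:,0]; q=atz(c,cn,.052)
    w=(cv2.inRange(h,(20,140,60),(36,255,255))>0)&(X[...,2]>.02)&(X[...,2]<.05)
    b=X[(X[...,2]>.025)&(X[...,2]<.09)&(X[...,0]<.56)&(X[...,0]>.48)&(X[...,1]<.0)&(X[...,1]>-.07)]
    from scipy.optimize import least_squares as LS
    print("lid",cv2.minEnclosingCircle(q[:,:2].astype(np.float32)),"rack corners",atz(c,[(248,155),(409,164)],.01)[:,:2].tolist())
    if len(b)>100: print("bottle",len(b),LS(lambda s:np.hypot(*(b[:,:2]-s).T)-.018,[.53,-.03],loss="soft_l1",f_scale=.001).x)
o=monitor.get_obs();print(o["time"],o["position"],o["tool_rot"])
c=shot("wrist");meas(pickle.load(open("w2.pkl","rb")));meas(c);cv2.imwrite("pics/last.png",c["pixels"])
E
python3 tub.py
```

```text
28.55 [0.49331085 0.01091771 0.28014802] [ 6.06520229e-02  9.98158711e-01  2.35305897e-04 -6.81306727e-04]
lid ((0.543707549571991, 0.052739787846803665), 0.0309358648955822) rack corners [[0.477204595538382, -0.07709146673224877], [0.5125579285253118, 0.116393232060071]]
bottle 822 [ 0.53375044 -0.03198636]
lid ((0.5428497791290283, 0.051697589457035065), 0.030707404017448425) rack corners [[0.4762395583329283, -0.07653686819269215], [0.5109567348398579, 0.11641319518617126]]
```

Call:
{"op": "send_rows", "data": {"moves": [1,0.9,-3.7,0,0,0,0,1,1.8,-7.4,0,0,0,0,1,2.7,-11.1,0,0,0,0,1,3.6,-14.8,0,0,0,0,1,4.5,-18.5,0,0,0,0]}}

```text
time: 29.02
position: [0.5388, -0.1753, 0.2787]
tool_rot: [0.06, 0.998, 0.001, -0.002]
ft_force: [0.1, -0.1, -0.4]
grip_width: 0.0871
grip_force: 0.0
```

Call:
{"op": "send_rows", "data": {"moves": [1,0.9,-3.7,0,0,0,0,1,1.8,-7.4,0,0,0,0,1,2.7,-11.1,0,0,0,0,1,3.7,-15,0,0,0,0,1,3.7,-15,-4,0,0,0]}}

```text
time: 29.43
position: [0.5822, -0.336, 0.2464]
tool_rot: [0.063, 0.998, -0.008, 0.008]
ft_force: [2.1, -2.6, 1.6]
grip_width: 0.0868
grip_force: 0.0
```

Call:
{"op": "send_rows", "data": {"moves": [1,0,0,0,0,0,0,1,0,0,0,0,0,0,1,0,0,-3,0,0,0,1,0,0,-7,0,0,0,1,0,0,-10,0,0,0]}}

```text
time: 29.85
position: [0.5763, -0.323, 0.1406]
tool_rot: [0.06, 0.998, -0.0, 0.0]
ft_force: [-0.3, 0.1, -0.4]
grip_width: 0.0869
grip_force: 0.0
```

Call:
{"op": "send_rows", "data": {"moves": [1,0,0,0,0,0,0,1,0,0,0,0,0,0]}}

```text
time: 30.02
position: [0.5756, -0.3228, 0.1404]
tool_rot: [0.06, 0.998, 0.001, -0.001]
ft_force: [0.2, -0.6, 0.1]
grip_width: 0.087
grip_force: 0.0
```

Down 6.2 cm, y −0.15.

Call:
{"op": "send_rows", "data": {"moves": [1,0,-0.2,-3,0,0,0,1,0,-0.2,-5,0,0,0,1,0,-0.2,-6.2,0,0,0,1,0,-0.2,-6.2,0,0,0,0.5,0,-0.2,-6.2,0,0,0], "grip_force": 15}}

```text
time: 30.43
position: [0.5768, -0.3268, 0.0807]
tool_rot: [0.06, 0.998, -0.001, 0.001]
ft_force: [0.2, -0.3, 0.6]
grip_width: 0.085
grip_force: 0.0
```

Call:
{"op": "send_rows", "data": {"moves": [0.2,0,0,0,0,0,0,0.2,0,0,0,0,0,0,0.2,0,0,0,0,0,0,0.2,0,0,0,0,0,0,0.2,0,0,0,0,0,0]}}

```text
time: 30.85
position: [0.5759, -0.3266, 0.0797]
tool_rot: [0.061, 0.998, -0.0, 0.0]
ft_force: [-0.7, 0.7, -0.5]
grip_width: 0.0548
grip_force: 0.0
```

Call:
{"op": "send_rows", "data": {"moves": [0.2,0,0,0,0,0,0,0.2,0,0,0,0,0,0,0.2,0,0,0,0,0,0,0.2,0,0,0,0,0,0,0.2,0,0,0,0,0,0]}}

```text
time: 31.27
position: [0.5758, -0.3264, 0.079]
tool_rot: [0.061, 0.998, 0.0, 0.0]
ft_force: [-0.5, 0.3, 0.4]
grip_width: 0.0338
grip_force: 15.0
```

Call:
{"op": "send_rows", "data": {"moves": [0.2,0,0,0,0,0,0,0.2,0,0,0,0,0,0]}}

```text
time: 31.43
position: [0.5757, -0.3264, 0.079]
tool_rot: [0.061, 0.998, 0.0, -0.0]
ft_force: [-0.3, -0.4, 0.2]
grip_width: 0.0343
grip_force: 15.0
```

Call:
{"op": "send_rows", "data": {"moves": [0.2,0,0,1,0,0,0,0.2,0,0,4,0,0,0,0.2,0,0,8,0,0,0,0.2,0,0,12,0,0,0,0.2,0,0,14.5,0,0,0]}}

```text
time: 31.85
position: [0.5769, -0.3272, 0.2289]
tool_rot: [0.06, 0.998, -0.002, 0.002]
ft_force: [0.4, -0.7, -1.1]
grip_width: 0.0339
grip_force: 15.0
```

Call:
{"op": "send_rows", "data": {"moves": [0.2,-0.2,1.5,0.5,0,0,0,0.2,-0.6,4.5,0.5,0,0,0,0.2,-1.1,7.5,0.5,0,0,0,0.2,-1.6,10.5,0.5,0,0,0,0.2,-2,13.5,0.5,0,0,0]}}

```text
time: 32.27
position: [0.5539, -0.1889, 0.2283]
tool_rot: [0.061, 0.998, 0.001, -0.001]
ft_force: [1.4, -0.5, -0.7]
grip_width: 0.034
grip_force: 15.0
```

Call:
{"op": "send_rows", "data": {"moves": [0.2,-0.5,3,0,0,0,0,0.2,-1,6,0,0,0,0,0.2,-1.4,9,0,0,0,0,0.2,-1.9,12,0,0,0,0,0.2,-2.2,14.5,0,0,0,0]}}

```text
time: 32.68
position: [0.5313, -0.0433, 0.2283]
tool_rot: [0.06, 0.998, 0.001, -0.002]
ft_force: [0.5, 0.5, -0.5]
grip_width: 0.0338
grip_force: 15.0
```

Call:
{"op": "send_rows", "data": {"moves": [0.2,-0.2,1.6,0,0,0,0,0.2,-0.2,1.6,0,0,0,0,0.2,-0.2,1.6,-3,0,0,0,0.2,-0.2,1.6,-6,0,0,0,0.2,-0.2,1.6,-9,0,0,0]}}

```text
time: 33.1
position: [0.5316, -0.0303, 0.1384]
tool_rot: [0.06, 0.998, -0.0, 0.001]
ft_force: [0.1, -0.9, -1.2]
grip_width: 0.0344
grip_force: 15.0
```

Call:
{"op": "send_rows", "data": {"moves": [0.2,0,0,-1.5,0,0,0,0.2,0,0,-2.5,0,0,0,0.2,0,0,-2.5,0,0,0,0.2,0,0,-2.5,0,0,0]}}

```text
time: 33.43
position: [0.5316, -0.0306, 0.1139]
tool_rot: [0.061, 0.998, 0.0, -0.0]
ft_force: [0.1, -0.7, -0.6]
grip_width: 0.0339
grip_force: 15.0
```

Call:
{"op": "send_rows", "data": {"moves": [0.2,0,0.05,-1,0,0,0,0.2,0,0.05,-2,0,0,0,0.2,0,0.05,-2.5,0,0,0,0.2,0,0.05,-2.7,0,0,0,0.2,0,0.05,-2.7,0,0,0]}}

```text
time: 33.85
position: [0.5314, -0.0298, 0.0865]
tool_rot: [0.061, 0.998, 0.0, -0.001]
ft_force: [-1.1, -1.1, -1.7]
grip_width: 0.034
grip_force: 15.0
```

Call:
{"op": "send_rows", "data": {"moves": [0.2,0,0,-0.1,0,0,0,0.2,0,0,-0.15,0,0,0,0.2,0,0,-0.15,0,0,0]}}

```text
time: 34.1
position: [0.5319, -0.0299, 0.0857]
tool_rot: [0.061, 0.998, -0.0, 0.0]
ft_force: [-0.8, 0.1, -1.3]
grip_width: 0.0341
grip_force: 15.0
```

Call:
{"op": "send_rows", "data": {"moves": [0.2,0,0,-0.1,0,0,0,0.2,0,0,-0.1,0,0,0]}}

```text
time: 34.27
position: [0.5322, -0.03, 0.0849]
tool_rot: [0.061, 0.998, -0.0, 0.001]
ft_force: [-0.3, -0.4, 0.6]
grip_width: 0.0341
grip_force: 15.0
```

Call:
{"op": "send_rows", "data": {"moves": [0.2,0,0,-0.1,0,0,0,0.2,0,0,-0.1,0,0,0]}}

```text
time: 34.43
position: [0.5327, -0.03, 0.0848]
tool_rot: [0.061, 0.998, -0.0, 0.001]
ft_force: [-1.1, 0.2, 7.2]
grip_width: 0.0343
grip_force: 15.1
```

Contact made; open, rise to the earlier viewpoint and check.

Call:
{"op": "send_rows", "data": {"moves": [0.6,0,0,0,0,0,0,1,0,0,0,0,0,0,1,0,0,0,0,0,0,1,0,0,0,0,0,0,1,0,0,0,0,0,0]}}

```text
time: 34.85
position: [0.5315, -0.0298, 0.0833]
tool_rot: [0.061, 0.998, 0.0, -0.0]
ft_force: [0.2, 0.2, -0.3]
grip_width: 0.0596
grip_force: 0.0
```

Call:
{"op": "send_rows", "data": {"moves": [1,0,0,0,0,0,0,1,0,0,0,0,0,0,1,0,0,0,0,0,0,1,0,0,2,0,0,0,1,0,0,6,0,0,0]}}

```text
time: 35.27
position: [0.5284, -0.0292, 0.1402]
tool_rot: [0.061, 0.998, 0.001, -0.005]
ft_force: [-0.1, 0.3, 0.6]
grip_width: 0.0853
grip_force: 0.0
```

Call:
{"op": "send_rows", "data": {"moves": [1,0,0,4,0,0,0,1,0,0,8,0,0,0,1,-2,2,11,0,0,0,1,-3.8,4.1,13.8,0,0,0,1,-3.8,4.1,13.8,0,0,0]}}

```text
time: 35.68
position: [0.4927, 0.0137, 0.2867]
tool_rot: [0.06, 0.998, 0.0, 0.003]
ft_force: [0.8, -0.4, -0.3]
grip_width: 0.0866
grip_force: 0.0
```

Call:
{"op": "send_rows", "data": {"moves": [1,0,0,0,0,0,0,1,0,0,0,0,0,0,1,0,0,0,0,0,0]}}

```text
time: 35.93
position: [0.4936, 0.0107, 0.2803]
tool_rot: [0.061, 0.998, -0.0, -0.001]
ft_force: [-0.6, -0.4, -0.5]
grip_width: 0.0872
grip_force: 0.0
```

```bash
python3 tub.py; python3 - <<'E'
from h import *
s=shot("scene")["pixels"];cv2.imwrite("pics/fin.png",np.hstack([cv2.resize(s[130:300,190:420],(440,325)),cv2.resize(cv2.imread("pics/last.png")[:280],(360,157))[:325] if 0 else cv2.copyMakeBorder(cv2.resize(cv2.imread("pics/last.png"),(360,225)),0,100,0,0,0)]))
E
```

```text
35.9333 [0.49357644 0.01072893 0.28028295] [ 6.07701156e-02  9.98151282e-01 -1.49467089e-06 -1.00607964e-03]
lid ((0.543707549571991, 0.052739787846803665), 0.0309358648955822) rack corners [[0.477204595538382, -0.07709146673224877], [0.5125579285253118, 0.116393232060071]]
bottle 822 [ 0.53375044 -0.03198636]
lid ((0.5431517958641052, 0.051152780652046204), 0.031044043600559235) rack corners [[0.47633008531429893, -0.076881480129644], [0.5110830083510084, 0.11612091429305961]]
bottle 821 [ 0.53440775 -0.03065005]
```

View pics/fin.png

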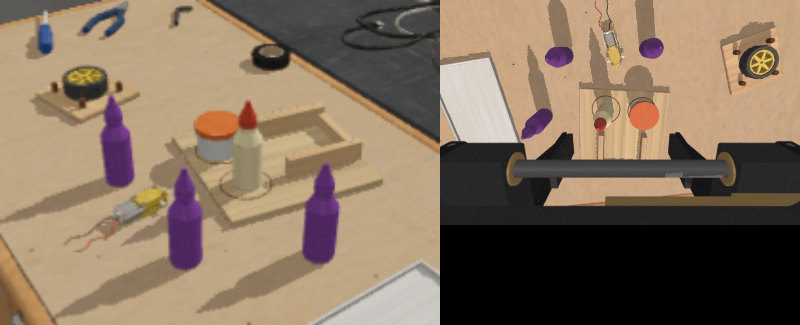

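Both stand upright within about 2 mm of their starting points, bottle at (247,145) and tub at (217,135). The wheel is in the nest at (85,82), and nothing else has moved. The gripper is clear, so I am handing in.

```bash
python3 -c "from rig import workorder; print(workorder.hand_in())"
```

```text
the job is handed in; nothing more can be done
None
```

The job is handed in at about 36 s of the 133 s allowed: the wheel lies flat in the nest, the bottle and tub stand upright on the rack within about 2 mm of where they started, and the final pictures show nothing tipped and the gearmotor and tape roll where they were.

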